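# Hold back the belt tensioner of an opened lab shaker

### The job

The shaker's cover is off so that a new drive belt can be put on. Pull the orange-handled key straight up out of the blue tool block, put its steel blade against the yellow saddle of the sprung tensioner arm, and gently push the arm back past its ratchet click and about a centimetre beyond, so that the key and not the red pawl holds it. Finish holding it there: key in the gripper, still pressing on the saddle; do not force it, touch the drive with nothing but the key, and leave everything else where it stands.

Things in the scene. Friction and masses are not known exactly. Their poses are not given: they have to be found in the camera images.
- drive: Fixed shaker drive: white case 240 (x) x 270 (y) x 50 mm, deck on top at height 50 mm; origin at the centre of its underside, z up. On the deck: black pulley (radius 46, at x +65, y -85), aluminium pulley (x +90, y +75), pawl guide (about x +20, y +55), tensioner arm; saddle tops 42 mm, the rest 36 mm or less above the deck. The deck on the -x side of the arm is free.
- tensioner_arm: Steel tensioner arm, 130 mm long, 18 wide, 14 tall, with a white idler roller on it and the yellow saddle on its pushed side. Origin on its pivot axis, 17 mm above the deck (x -30, y -100 mm in the drive's frame); y along the arm to its free end, z up, x the direction of pushing. Turns with joint tensioner.
- tensioner (a joint): Angle (rad) of the steel tensioner arm (130 x 18 mm). Starts at 0, pointing from the pivot along the drive's +y; grows clockwise from above (end moves to the drive's +x). Sprung back to 0: about 1.6 N at the saddle to start, 4 N at 0.4, plus about 3 N over the pawl at 0.2 to 0.3. Clicks at about 0.36; let go, it rests on the pawl at about 0.37. Clear of the pawl: 0.42 or more. End stop 0.70.
- pawl (a joint): Travel of the red sprung ratchet pawl, in m: 0 with its nose out (before the click and again after it), up to about 0.005 while the arm's end pin rides over the nose.
- saddle (a point): Yellow saddle on the tensioner arm, 92 mm from the pivot: upright face 36 mm wide, 34 tall (8 to 42 mm above the deck) between two side walls standing 12 mm out to the pusher. Origin mid-face, 15 mm to the pushed side (-x) of the arm's centre line; x points into the face (push direction), y along the arm away from the pivot, z up. Turns with the arm.
- block: Fixed blue tool block 50 (x) x 180 (y) x 80 mm, origin at the centre of its underside, z up. Three holes in its top (11 mm wide, 75 mm deep), at y -60, 0 and +60 mm, each with a tool standing upright in it, handle shoulder on the block's top. Which tool stands in which hole varies.
- key: The key, 90 g, loose: straight tool 140 mm long with a round orange handle (18 mm diameter, upper 70 mm, black band) and a plain round steel blade (8 mm diameter, lower 70 mm). Origin at the tip of the blade, z along the tool to the handle. Its shoulder is at z 70 mm and at the start it stands 80 mm above the table.
- driver_black: Like the key but with a black handle; stays in the block. Origin at its tip.
- driver_green: Like the key but with a green handle; stays in the block. Origin at its tip.
- vial_red: Small glass vial, 28 mm diameter, 45 mm tall, red cap, standing on the table; origin at the centre of its underside. Leave alone.
- vial_blue: The same with a blue cap. Leave alone.
- vial_green: The same with a green cap. Leave alone.
- timer: White bench timer 60 x 70 x 18 mm, origin at the centre of its underside. Leave alone.
- microplate: White plate with pink wells 86 x 128 x 15 mm, origin at the centre of its underside. Leave alone.

How it is judged:
On the way, in this order (a step that is already met when the one before it is completed fails the run):
1. the key is gripped and clear of the block (z of key in the frame of block above 0.085 m and contact force between the fingers and key above 2 N), for 0.2 s.
2. with the key on the saddle the tensioner arm has been pushed past its click and the pawl has dropped (value of joint tensioner above 0.42 rad and contact force between key and tensioner_arm above 1 N and contact force between the fingers and key above 2 N and value of joint pawl below 0.002 m), for 0.3 s.
At the end, for the whole second after the job is handed in: The key is in the fingers (over 2 N) and its push on the saddle (over 1 N) holds the tensioner arm still at 0.42 rad or more, clear of the pawl, whose nose is out again; every other loose thing stands within 25 mm of where it started and is upright (all of step 2 and velocity of joint tensioner between -0.1 and 0.1 rad/s and distance of each of driver_black, driver_green, vial_red, vial_blue, vial_green, timer, microplate from where it was at the start of the episode below 0.025 m and angle between each of driver_black, driver_green, vial_red, vial_blue, vial_green, timer, microplate's own z axis and vertical below 0.35 rad); the arm keeps its last pose, push and grip.
It fails at once if the gripper or arm touches the drive (contact force between any of the fingers, the arm and drive above 1 N).
It fails at once if the tensioner is forced: over 25 N between the key and the arm with its saddle (contact force between key and tensioner_arm above 25 N).
It fails at once if another loose thing is moved by over 25 mm or tipped over (distance of any of driver_black, driver_green, vial_red, vial_blue, vial_green, timer, microplate from where it was at the start of the episode above 0.025 m or angle between any of driver_black, driver_green, vial_red, vial_blue, vial_green, timer, microplate's own z axis and vertical above 0.35 rad).
It also fails if it takes over 45 s, if anything falls off the work surface, if the arm or the gripper's body presses on something with over 40 N, if the wrist force passes 120 N, or if a joint passes its speed limit or range.

### The arm

A 7-joint arm with a two-finger parallel gripper is mounted at the origin on the work surface. World frame = base frame: x ahead of the robot, y to its left, z up, the work surface at z = 0. Lengths are in m, angles in rad, forces in N, time in s.
With the tool pointing down it reaches from about 0.4 to 0.9 m from the base axis. Payload 5.5 kg.
Tool frame: the origin (TCP) lies midway between the tips of the shut fingers; the grasp point (between the pads) lies 19 mm behind it; z points along the fingers, y is the direction in which the jaws open and shut (so a half turn about z gives the same grasp; the last joint's range is limited). The gripper opens to 85 mm and grips with 20 to 120 N. Pads are 22 mm wide; open, the fingers measure 114 mm over their backs; the gripper's body (76 mm by 85 mm) begins 54 mm behind the grasp point. The pads swing forward as they close: fully open they stand 13 mm farther back than shut.
Start: joints at [1.547, 0.501, -0.427, 1.55, 0.221, 1.138, -0.21], TCP at [0.184, -0.623, 0.231] pointing down, gripper open.
Joint ranges: [-2.88, 2.88], [-0.31, 2.03], [-1.54, 1.56], [0.2, 2.42], [-1.41, 4.55], [0.19, 2.02], [-2.57, 2.57]. Speed limits (rad/s): [2.57, 2.57, 3.14, 3.14, 3.14, 3.14, 3.14].

### API

Orientations are given as a unit quaternion [x, y, z, w].
In Python, from plant import ctrl, cams gives the robot as it stands. The module is installed in compiled form; this text tells all that it offers.
- The arm moves only by the tool apply_moves, never from a script. Its argument "commands" is a list that holds one entry, the list of rows, each a list of 5 numbers: the closure, from -1 (fully open) to 1 (shut), so that 0 is half open, then the shift along the tool's x, y, z in units of 40 mm (1.0 is 40 mm), then the turn about the tool's z in degrees. In form: [[[gripper, x, y, z, turn], ...]]. A call has 1 to 20 rows; each row shifts and turns the commanded pose from where the row before left it, along the tool's axes as they then stand; what a row does not reach is not made up. A row lasts 1/8 s, in which the tool goes at most 62.5 mm and 10.7 degrees, less where a joint would pass 70% of its speed; a pose out of reach is approached as far as the arm can. A call is refused whole if a number of a shift passes 1 or a number of a turn 10.7, either way. A call with a gripper value outside its range is refused whole. The fingers move at their own pace and stop on an object; "grip_force" is the grip in N (left out, the last holds). Time passes only in rows, so rows that do not move let the fingers close. It gives the time, the measured TCP pose, the force and the opening at its end, in the units of the state.
- ctrl.get_state(): the state, without advancing time (a new reading comes with each control period).
- cams.camera(name): name is "side" or "top" or "wrist"; returns a dict with "color" (480x640x3 uint8, blue, green, red), "fx", "fy", "cx", "cy" (pixels), "rvec" (rotation vector, rad) and "tvec" (3), from world to camera coordinates, as OpenCV has them. Camera axes: x right, y down, z forward; pixel columns grow to the right and rows downward; lengths in m; the calibration is good to about 2 mm. A picture is of the moment at which its call begins. There is no depth.
- ctrl.job_done(): hands the job in, once; it reports no verdict.
The state is a dict: "t": time; "q": joint angles; "dq": joint speeds; "tau": joint torques, N m; "tool_pos": TCP position; "orientation": TCP orientation; "force": force on the tool from outside, world axes, zero at the start; "ft_torque": the same for the moment, N m; "width": finger opening in m.
Only numpy, scipy, OpenCV 4.12 (cv2) and the standard library are available. Lean on these libraries where they do the work, as an engineer would, in place of code of your own. Each camera call takes 0.05 s, during which the arm holds its last target.

## Working session

There is one attempt and no reset: what is moved stays moved. The work goes in short steps, Python scripts to look and compute and a tool call to move; the robot and the scene stay as the last step left them, time stands still between calls to the robot, and variables do not carry over. Pictures are saved under pics/ and viewed, and the job is handed in when it is done.

Besides the shell and the picture viewer there is one more tool, called as name([rows], argument=value, ...), one row to a line, values as JSON. apply_moves: Moves the arm, as the interface text tells. Its arguments: {"type":"object","properties":{"commands":{"type":"array"},"grip_force":{"type":"number"}},"required":["commands"]}

```bash
mkdir -p pics; cat > h.py <<'E'
import numpy as np, cv2
from scipy.spatial.transform import Rotation as R
from plant import ctrl, cams
def snap(n,fn=None):
    c=cams.camera(n)
    if fn: cv2.imwrite('pics/'+fn,c['color'])
    return c
def ray(c,u,v):
    M=cv2.Rodrigues(np.array(c['rvec'],float))[0]; t=np.array(c['tvec'],float).ravel()
    d=M.T@np.array([(u-c['cx'])/c['fx'],(v-c['cy'])/c['fy'],1.]); return -M.T@t,d
def onz(c,u,v,z):
    o,d=ray(c,u,v); return o+d*(z-o[2])/d[2]
def proj(c,p):
    K=np.array([[c['fx'],0,c['cx']],[0,c['fy'],c['cy']],[0,0,1.]])
    return cv2.projectPoints(np.array(p,float).reshape(-1,3),np.array(c['rvec'],float),np.array(c['tvec'],float),K,None)[0].reshape(-1,2)
E
python3 - <<'E'
from h import *
np.set_printoptions(precision=4,suppress=True)
for n in('top','side','wrist'):
    c=snap(n,n+'0.png'); print(n,c['fx'],ray(c,320,240))
print(ctrl.get_state())
E
```

```text
top 494.5845356083938 (array([0.3274, 0.0393, 1.2053]), array([ 0.224 ,  0.019 , -0.9746]))
side 535.2593984661165 (array([0.0432, 0.7276, 0.6926]), array([ 0.4886, -0.6546, -0.577 ]))
wrist 425.2090655322347 (array([ 0.2569, -0.5999,  0.3737]), array([-0.2937, -0.1072, -0.9502]))
{'t': 0.15, 'q': array([ 1.5472,  0.5016, -0.4268,  1.5512,  0.2208,  1.1383, -0.2103]), 'dq': array([ 0.0012, -0.0028, -0.0006, -0.0039, -0.0005, -0.0015,  0.0007]), 'tau': array([ -0.008 , -57.0025,  -5.8262, -28.1282,   0.0105,   0.0078,
         0.    ]), 'tool_pos': array([ 0.1837, -0.6229,  0.2305]), 'orientation': array([ 0.9897,  0.1429, -0.0001, -0.0008]), 'force': array([-0.2495,  0.1144, -0.2373]), 'ft_torque': array([-0.0291,  0.0568,  0.0149]), 'width': 0.08545147739951978}
```

View pics/top0.png

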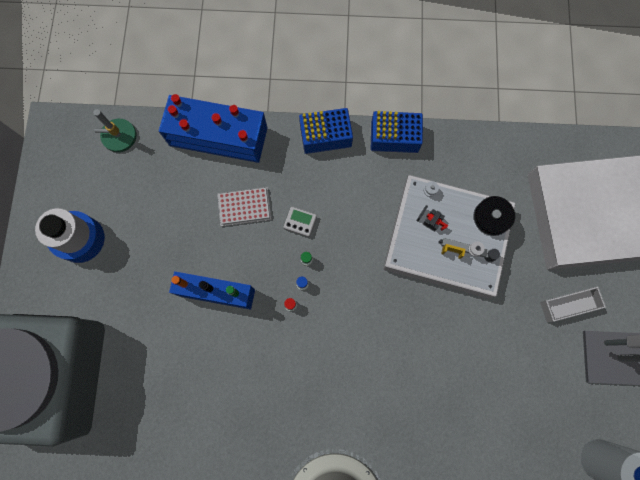

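View pics/side0.png

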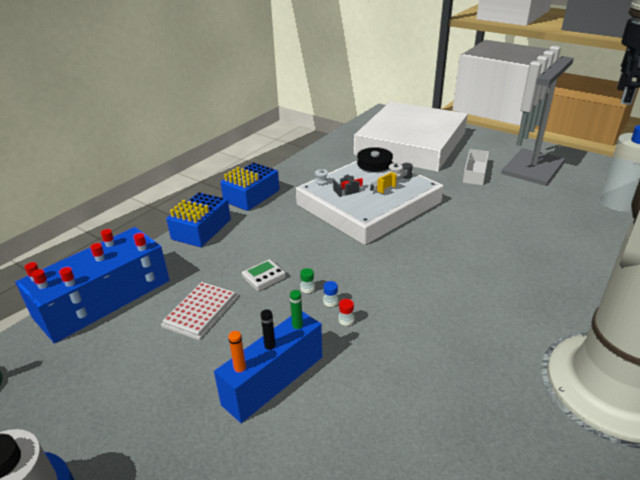

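The top view shows the orange key at about (176,281) in the block's left hole, and the drive deck spanning (387–515, 178–295). The yellow saddle is at about (454,250) and the vials are near (300,280). Next I'll measure these.

```bash
python3 - <<'E'
from h import *
np.set_printoptions(precision=4,suppress=True)
t=snap('top'); s=snap('side')
def big(c,lo,hi,box,k=1):
    hsv=cv2.cvtColor(c['color'],cv2.COLOR_BGR2HSV); m=cv2.inRange(hsv,lo,hi); z=np.zeros_like(m); x0,y0,x1,y1=box; z[y0:y1,x0:x1]=m[y0:y1,x0:x1]
    n,l,st,ce=cv2.connectedComponentsWithStats(z); i=1+np.argsort(-st[1:,4])[:k]; return [( st[j],ce[j],(l==j).astype(np.uint8)) for j in i]
for nm,c,box in(('top',t,(160,260,260,320)),('side',s,(200,300,340,430))):
    for st,ce,m in big(c,(3,150,100),(20,255,255),box,2): print(nm,'orange',st,ce)
    for st,ce,m in big(c,(105,150,60),(125,255,255),box,1):
        print('blue',st,cv2.minAreaRect(cv2.findContours(m,0,1)[0][0]))
for nm,c,box in(('top',t,(380,170,520,300)),('side',s,(290,140,450,250))):
    for st,ce,m in big(c,(20,120,60),(35,255,255),box,3): print(nm,'yel',st,ce)
def up(c,x0,y0,x1,y1,k,f): cv2.imwrite('pics/'+f,cv2.resize(c['color'][y0:y1,x0:x1],None,fx=k,fy=k,interpolation=2))
up(t,380,170,520,300,5,'td.png'); up(t,160,260,260,320,7,'tb.png'); up(s,290,130,450,250,5,'sd.png')
E
```

```text
top orange [172 276   8   8  45] [175.1778 279.3556]
blue [ 170  272   81   36 1470] ((209.84799194335938, 289.33599853515625), (79.24625396728516, 23.25510597229004), 10.304847717285156)
side orange [230 342  15  30 312] [237.4583 356.3526]
side orange [228 331  13  11 114] [234.2368 336.0439]
blue [ 214  312  108  111 5797] ((269.3557434082031, 362.584716796875), (57.41225814819336, 128.54058837890625), 51.04409408569336)
top yel [442 244  23  14 158] [453.6519 249.5886]
side yel [377 172  20  22 280] [386.1429 181.6357]
```

View pics/td.png

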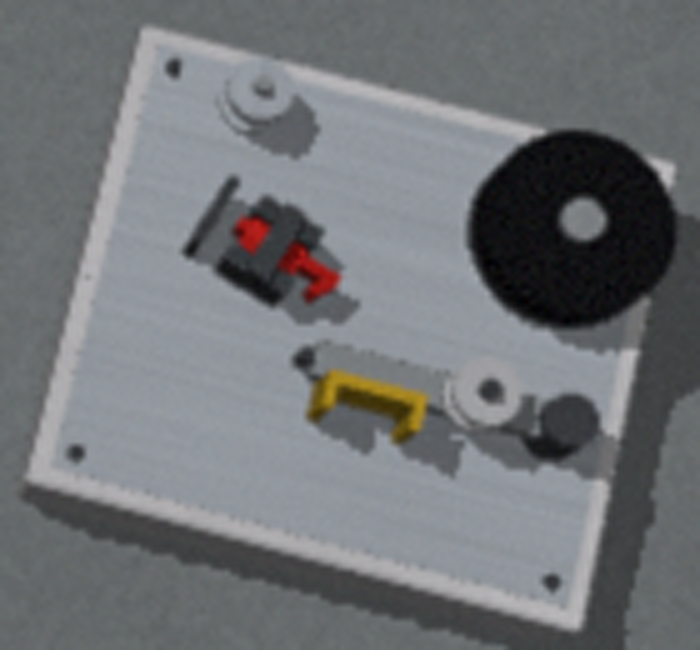

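View pics/tb.png

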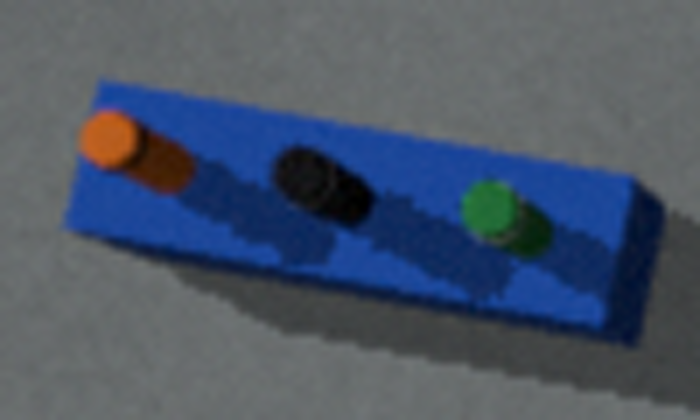

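View pics/sd.png

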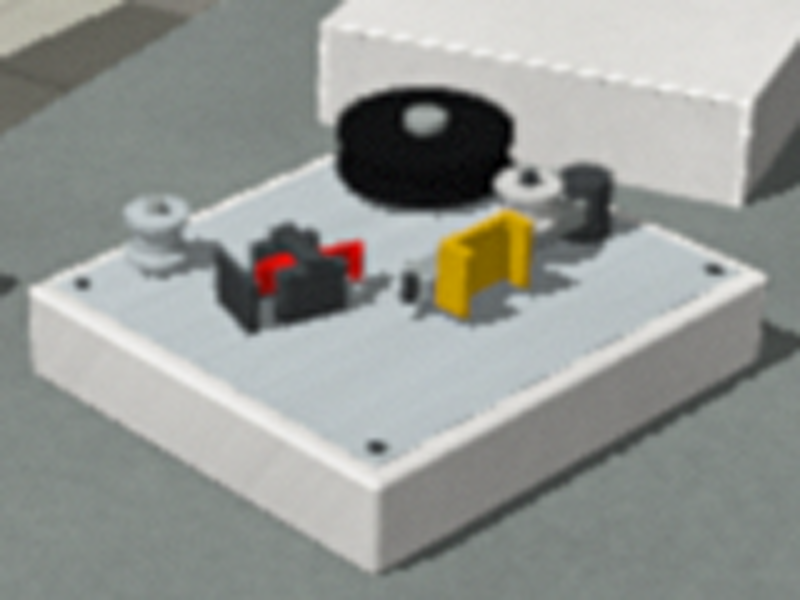

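```bash
python3 - <<'E'
from h import *
np.set_printoptions(precision=4,suppress=True)
t=snap('top'); s=snap('side')
P=lambda c,x,y,k,ox,oy,z: onz(c,(x+.5)/k-.5+ox,(y+.5)/k-.5+oy,z)
td=lambda x,y,z:P(t,x,y,5,380,170,z)
tb=lambda x,y,z:P(t,x,y,7,160,260,z)
def rect(C,lx,ly):
    C=np.array(C)[:,:2]; # order +x+y, +x-y, -x-y, -x+y
    print('sides',[np.linalg.norm(C[i]-C[(i+1)%4]) for i in range(4)])
    M=np.array([[lx,ly],[lx,-ly],[-lx,-ly],[-lx,ly]])/2
    c=C.mean(0);a=C-c; th=np.arctan2((M[:,0]*a[:,1]-M[:,1]*a[:,0]).sum(),(M*a).sum()); print('c',c,'yaw',th,np.degrees(th)); return c,th
dc,dth=rect([td(147,30,.05),td(675,165,.05),td(580,630,.05),td(28,483,.05)],.24,.27)
bc,bth=rect([tb(100,80,.08),tb(635,178,.08),tb(602,328,.08),tb(67,230,.08)],.05,.18)
rot=lambda th,v:np.array([[np.cos(th),-np.sin(th)],[np.sin(th),np.cos(th)]])@v
print('holes',[bc+rot(bth,[0,y]) for y in(.06,0,-.06)])
print('key top',onz(t,175.2,279.4,.15),tb(110,140,.15),'blk',tb(305,175,.15),'grn',tb(490,208,.15))
# side: key top rays two view
o1,d1=ray(t,175.2,279.4);o2,d2=ray(s,235,332)
A=np.array([d1,-d2]).T; x=np.linalg.lstsq(A,o2-o1,rcond=None)[0]; print('tri',o1+d1*x[0],o2+d2*x[1])
for n,p in(('pulley',(-.0,0)),):pass
L=lambda p:rot(-dth,p[:2]-dc)
print('pivot expected w',dc+rot(dth,[-.03,-.1]),' saddle w',dc+rot(dth,[-.045,-.008]))
for n,x,y,z in(('wallA',320,415,.092),('wallB',405,438,.092),('innerA',337,385,.092),('innerB',412,403,.092),('backA',328,372,.092),('backB',427,403,.092),('blackpulleytop',583,220,.086),('alu',263,88,.086),('pivot',570,418,.084)):
    print(n,td(x,y,z)[:2],'drive',L(td(x,y,z)))
print('proj saddle top side',proj(s,np.r_[dc+rot(dth,[-.045,-.008]),.092]), 'base hole side', proj(s,np.r_[bc+rot(bth,[0,.06]),.08]))
for n,u,v in(('vr',290,304),('vb',302,283),('vg',306,258)):print(n,onz(t,u,v,.045)[:2])
E
```

```text
sides [np.float64(0.2641131988411488), np.float64(0.23554049825140658), np.float64(0.26588656715721465), np.float64(0.235674274241376)]
c [ 0.6215 -0.2519] yaw -0.22557543845204334 -12.924520585115147
sides [np.float64(0.18001513997274182), np.float64(0.049776555058773916), np.float64(0.17837295347132393), np.float64(0.05009373610407337)]
c [0.4611 0.3082] yaw -0.13589268492934956 -7.786077313152777
holes [array([0.4692, 0.3677]), array([0.4611, 0.3082]), array([0.453 , 0.2488])]
key top [0.4695 0.3673 0.15  ] [0.4691 0.3671 0.15  ] blk [0.4609 0.3062 0.15  ] grn [0.4533 0.2486 0.15  ]
tri [0.4689 0.3661 0.1539] [0.468  0.3655 0.1536]
pivot expected w [ 0.5699 -0.3426]  saddle w [ 0.5759 -0.2496]
wallA [ 0.5661 -0.2239] drive [-0.0603  0.0149]
wallB [ 0.557  -0.2628] drive [-0.0605 -0.0251]
innerA [ 0.5805 -0.2318] drive [-0.0445  0.0104]
innerB [ 0.5736 -0.2662] drive [-0.0436 -0.0247]
backA [ 0.5865 -0.2277] drive [-0.0396  0.0157]
backB [ 0.5739 -0.2731] drive [-0.0417 -0.0314]
blackpulleytop [ 0.6664 -0.3494] drive [ 0.0655 -0.085 ]
alu [ 0.725  -0.1993] drive [0.0891 0.0743]
pivot [ 0.5714 -0.3413] drive [-0.0288 -0.0984]
proj saddle top side [[385.8785 175.7203]] base hole side [[239.1704 367.87  ]]
vr [0.4374 0.1252]
vb [0.4881 0.0997]
vg [0.5486 0.0934]
```

```bash
cat >> h.py <<'E'
def plan(target, yaw=None):
    """tool-frame shift (units of 40mm) to world target, at current orientation; and turn deg to bring tool y to yaw(deg)"""
    st=ctrl.get_state(); Q=R.from_quat(st['orientation']).as_matrix()
    ty=np.degrees(np.arctan2(Q[1,1],Q[0,1]))
    print('pos',st['tool_pos'],'tooly deg',ty,'tilt',np.degrees(np.arccos(-Q[2,2])),'F',st['force'],'w',st['width'],'t',st['t'],'q',st['q'])
    if yaw is not None:
        d=-((yaw-ty+180)%360-180); print('turn',d)
        Q=Q@R.from_euler('z',d,degrees=True).as_matrix()
    for p in np.atleast_2d(target):
        print('units',Q.T@(p-st['tool_pos'])/.04)
E
python3 - <<'E'
from h import *
np.set_printoptions(precision=4,suppress=True)
plan([[.44,-.1,.231],[.469,.367,.231]],-7.8)
E
```

```text
pos [ 0.1839 -0.6233  0.231 ] tooly deg -73.563741518639 tilt 0.02770509657478441 F [ 0.259   0.7513 -0.7908] w 0.08536754313101529 t 0.35 q [ 1.5472  0.5012 -0.427   1.5506  0.2208  1.1383 -0.2103]
turn -65.763741518639
units [13.83    4.5685  0.0069]
units [25.4954  3.7023  0.0124]
```

apply_moves([
  [[-1,0,0,0,-9.4],[-1,0,0,0,-9.4],[-1,0,0,0,-9.4],[-1,0,0,0,-9.4],[-1,0,0,0,-9.4],[-1,0,0,0,-9.4],[-1,0,0,0,-9.4],[-1,0.92,0.3,0,0],[-1,0.92,0.3,0,0],[-1,0.92,0.3,0,0],[-1,0.92,0.3,0,0],[-1,0.92,0.3,0,0],[-1,0.92,0.3,0,0],[-1,0.92,0.3,0,0],[-1,0.92,0.3,0,0],[-1,0.92,0.3,0,0],[-1,0.92,0.3,0,0],[-1,0.92,0.3,0,0],[-1,0.92,0.3,0,0],[-1,0.92,0.3,0,0]],
], grip_force=60)

```text
t: 2.85
tool_pos: [0.4036, -0.1695, 0.2316]
orientation: [0.753, 0.658, -0.0, 0.001]
force: [-0.4, -0.2, 0.8]
width: 0.0856
```

```bash
python3 - <<'E'
from h import *
np.set_printoptions(precision=4,suppress=True)
plan([[.469,.367,.21]],-7.8)
E
```

```text
pos [ 0.4036 -0.1695  0.2316] tooly deg -7.7751355922138154 tilt 0.06140546718296973 F [-0.381  -0.2255  0.8277] w 0.08561258722035964 t 2.85 q [ 1.2401  0.1769 -0.9802  2.0431  0.1749  1.0056  0.0373]
turn 0.024864407786196807
units [13.5106 -0.2011  0.5275]
```

apply_moves([
  [[-1,0.95,0,0,0],[-1,0.95,0,0,0],[-1,0.95,0,0,0],[-1,0.95,0,0,0],[-1,0.95,0,0,0],[-1,0.95,0,0,0],[-1,0.95,0,0,0],[-1,0.95,0,0,0],[-1,0.95,0,0,0],[-1,0.95,0,0,0],[-1,0.95,0,0,0],[-1,0.95,0,0,0],[-1,0.95,0,0,0],[-1,0,0,0,0]],
])

```text
t: 4.6
tool_pos: [0.4688, 0.3226, 0.2316]
orientation: [0.752, 0.659, 0.001, -0.001]
force: [0.8, 0.6, 1.2]
width: 0.0853
```

```bash
python3 - <<'E'
from h import *
np.set_printoptions(precision=4,suppress=True)
plan([[.469,.367,.21]],-7.8)
c=snap('wrist','w1.png')
print(proj(c,[[.469,.367,.15],[.469,.367,.08]]))
E
```

```text
pos [0.4688 0.3226 0.2316] tooly deg -7.49833247677464 tilt 0.15796149121036104 F [0.7583 0.6434 1.2131] w 0.08531028682093522 t 4.6 q [ 0.1088  0.5089 -1.0076  1.7468  0.4666  1.1472 -1.1702]
turn 0.3016675232253476
units [ 1.0983 -0.1459  0.5433]
[[300.9587 168.6186]
 [303.3751 153.462 ]]
```

View pics/w1.png

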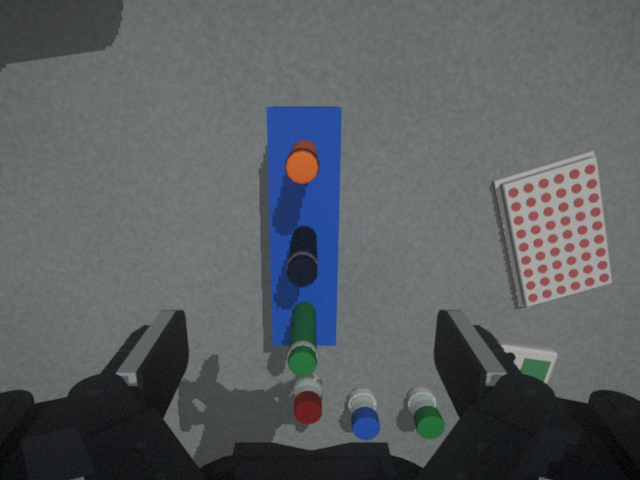

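The key cap shows at (302,166) and I predicted (301,169), so the position is good to about 1 mm. I'll centre over it, descend and grip.

apply_moves([
  [[-1,0.6,-0.07,0,0.3],[-1,0.5,-0.07,0,0],[-1,0,0,0,0],[-1,0,0,0,0],[-1,0,0,0.5,0],[-1,0,0,0.5,0],[-1,0,0,0.5,0],[-1,0,0,0.3,0],[-1,0,0,0.2,0],[-1,0,0,0,0]],
])

```text
t: 5.9
tool_pos: [0.4701, 0.3634, 0.1508]
orientation: [0.755, 0.656, -0.0, -0.0]
force: [0.4, -0.0, 0.4]
width: 0.0855
```

```bash
python3 - <<'E'
from h import *
np.set_printoptions(precision=4,suppress=True)
plan([[.469,.367,.098]],-7.8)
c=snap('wrist','w2.png')
print(proj(c,[[.469,.367,.15],[.469,.367,.08]]))
E
```

```text
pos [0.4701 0.3634 0.1508] tooly deg -8.049326422845978 tilt 0.0483978572648164 F [ 0.3512 -0.0237  0.352 ] w 0.08554425662801157 t 5.9 q [-0.0377  0.6391 -0.9176  1.7549  0.5795  1.0439 -1.3058]
turn -0.24932642284596795
units [ 0.0871 -0.0382  1.3193]
[[307.2834 308.5035]
 [308.5347 247.3269]]
```

View pics/w2.png

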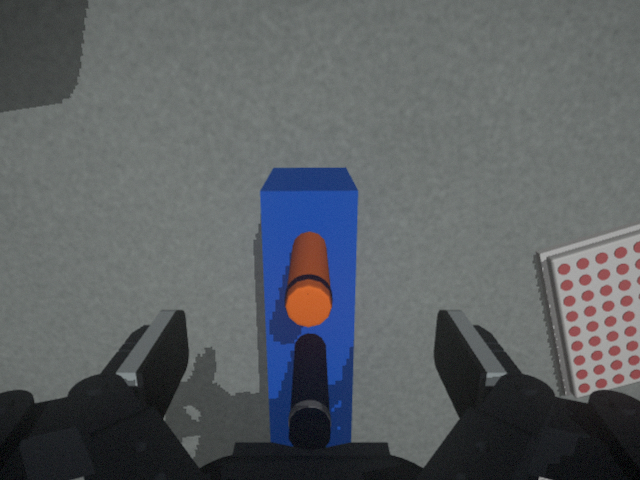

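The cap is at (308,305) and I predicted (307,308), so it is well centred between the fingers. I'll finish the descent and close.

apply_moves([
  [[-1,0.1,-0.03,0,0],[-1,0,0,0.4,0],[-1,0,0,0.4,0],[-1,0,0,0.35,0],[-1,0,0,0.16,0],[-1,0,0,0,0],[1,0,0,0,0],[1,0,0,0,0],[1,0,0,0,0],[1,0,0,0,0],[1,0,0,0,0],[1,0,0,0,0],[1,0,0,0,0],[1,0,0,0,0]],
], grip_force=60)

```text
t: 7.7
tool_pos: [0.4699, 0.3676, 0.0993]
orientation: [0.755, 0.656, 0.0, 0.0]
force: [-0.9, -0.9, 5.5]
width: 0.0161
```

```bash
python3 - <<'E'
from h import *
np.set_printoptions(precision=4,suppress=True)
plan([[.469,.367,.098]],-7.8)
c=snap('wrist','w3.png')
E
```

```text
pos [0.4699 0.3676 0.0993] tooly deg -8.06812980610757 tilt 0.03196254083487621 F [-0.8963 -0.8811  5.5289] w 0.016133433618044517 t 7.7 q [-0.0816  0.7034 -0.8658  1.7812  0.643   0.9649 -1.3561]
turn -0.26812980610756654
units [-0.0175 -0.0213  0.033 ]
```

View pics/w3.png

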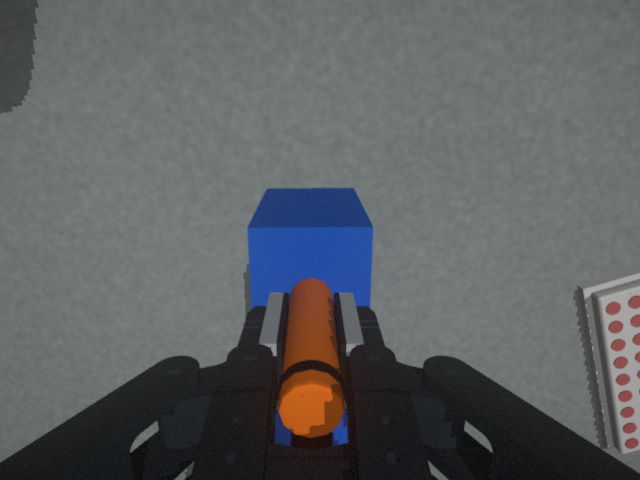

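The jaws have closed on the orange handle (opening 16 mm). Now I'll lift straight up.

apply_moves([
  [[1,0,0,-0.3,0],[1,0,0,-0.4,0],[1,0,0,-0.4,0],[1,0,0,-0.4,0],[1,0,0,-0.5,0],[1,0,0,-0.5,0],[1,0,0,-0.5,0],[1,0,0,-0.5,0],[1,0,0,-0.4,0],[1,0,0,0,0],[1,0,0,0,0]],
])

```text
t: 9.12
tool_pos: [0.4696, 0.367, 0.2543]
orientation: [0.755, 0.656, -0.0, 0.0]
force: [0.0, -0.2, -0.7]
width: 0.0167
```

```bash
python3 - <<'E'
from h import *
np.set_printoptions(precision=4,suppress=True)
c=snap('side','s2.png')
st=ctrl.get_state();p=st['tool_pos']
print(proj(c,[p+[0,0,-.0893],p+[0,0,-.0193],p+[0,0,.0507]]))
cv2.imwrite('pics/s2c.png',cv2.resize(c['color'][200:400,150:350],None,fx=3,fy=3))
plan([[.469,.0,.25]],-12.9)
E
```

```text
[[232.6202 326.455 ]
 [226.2992 288.2468]
 [219.2037 245.3568]]
pos [0.4695 0.3669 0.254 ] tooly deg -8.071017705004403 tilt 0.08627219689464322 F [ 0.7047  0.0454 -1.1466] w 0.01656129311891871 t 9.175 q [ 0.0112  0.5344 -0.9964  1.6541  0.473   1.2175 -1.2317]
turn 4.828982294995598
units [-8.9432  2.0364  0.1098]
```

View pics/s2c.png

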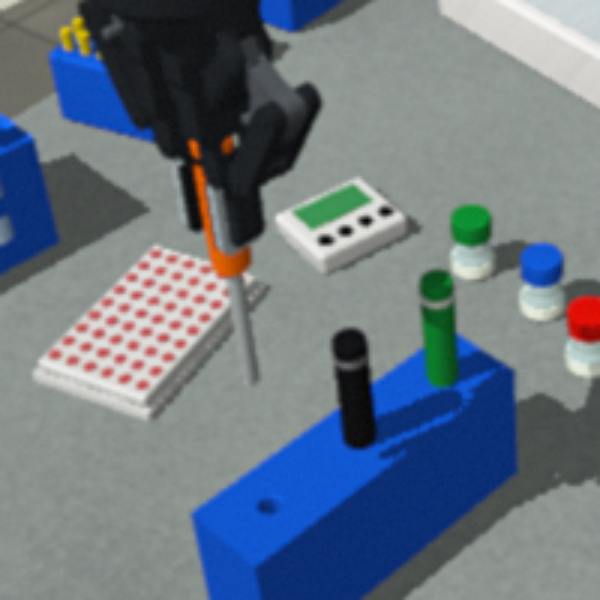

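```bash
cat >> h.py <<'E'
DC=np.array([.6215,-.2519]); DTH=-.2256
def A(x,y,th=0.):
    "arm frame xy -> world xy"
    a=lambda t:np.array([[np.cos(t),-np.sin(t)],[np.sin(t),np.cos(t)]])
    return DC+a(DTH)@(np.array([-.03,-.1])+a(-th)@np.array([x,y]))
E
python3 - <<'E'
from h import *
np.set_printoptions(precision=4,suppress=True)
p=A(-.042,.092); print(p, A(-.019,.092), A(-.019,.092,.47))
plan([[*p,.26],[*p,.153]],-12.9)
E
```

```text
[ 0.5495 -0.2436] [ 0.572  -0.2487] [ 0.6143 -0.2599]
pos [0.4695 0.3669 0.254 ] tooly deg -8.071017705004403 tilt 0.08627219689464322 F [ 0.7047  0.0454 -1.1466] w 0.01656129311891871 t 9.175 q [ 0.0112  0.5344 -0.9964  1.6541  0.473   1.2175 -1.2317]
turn 4.828982294995598
units [-14.4301   5.3583  -0.136 ]
units [-14.4268   5.3606   2.539 ]
```

apply_moves([
  [[1,0,0,-0.15,4.8],[1,-0.85,0.315,0,0],[1,-0.85,0.315,0,0],[1,-0.85,0.315,0,0],[1,-0.85,0.315,0,0],[1,-0.85,0.315,0,0],[1,-0.85,0.315,0,0],[1,-0.85,0.315,0,0],[1,-0.85,0.315,0,0],[1,-0.85,0.315,0,0],[1,-0.85,0.315,0,0],[1,-0.85,0.315,0,0],[1,-0.85,0.315,0,0],[1,-0.85,0.315,0,0],[1,-0.85,0.315,0,0],[1,-0.85,0.315,0,0],[1,-0.85,0.315,0,0],[1,-0.85,0.315,0,0],[1,0,0,0,0],[1,0,0,0,0]],
])

```text
t: 11.68
tool_pos: [0.5495, -0.2429, 0.26]
orientation: [0.782, 0.624, 0.0, -0.001]
force: [0.7, 0.7, -1.7]
width: 0.0168
```

```bash
python3 - <<'E'
from h import *
np.set_printoptions(precision=4,suppress=True)
p=A(-.042,.092)
plan([[*p,.26],[*p,.153]],-12.9)
c=snap('side','s3.png'); snap('wrist','w4.png')
p=ctrl.get_state()['tool_pos']
print(proj(c,[p+[0,0,-.0893],p+[0,0,-.0193],[*A(-.015,.092),.092]]))
cv2.imwrite('pics/s3c.png',cv2.resize(c['color'][50:250,290:490],None,fx=3,fy=3))
E
```

```text
pos [ 0.5495 -0.2429  0.26  ] tooly deg -12.843387340335314 tilt 0.11750968342662146 F [ 0.7409  0.7038 -1.7159] w 0.016810026634962054 t 11.675 q [ 1.0325  0.5015 -0.9055  1.6361  0.4145  1.2109 -0.1868]
turn 0.056612659664693865
units [-0.0172  0.0055  0.0007]
units [-0.0209  0.0095  2.6757]
[[396.1464 148.3447]
 [398.0816 118.2604]
 [385.8951 175.7226]]
```

View pics/s3c.png

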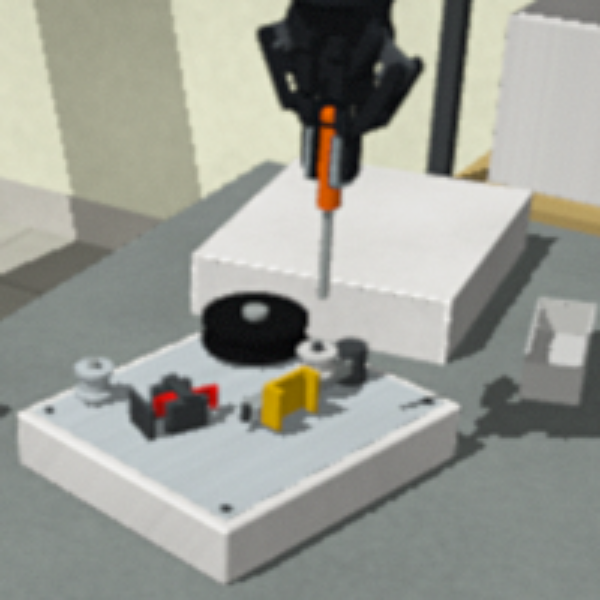

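View pics/w4.png

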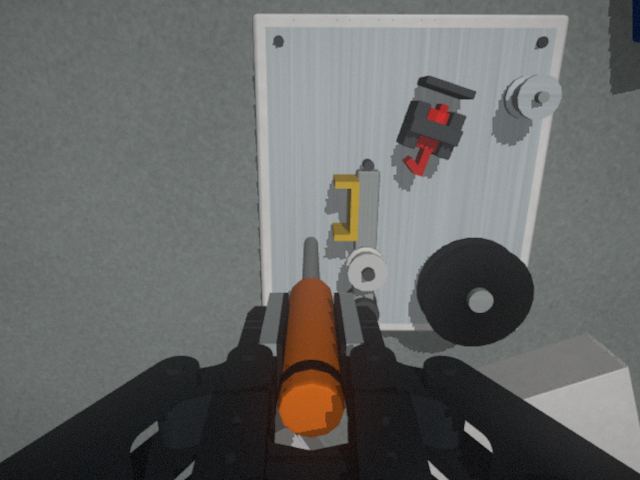

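In the side view the blade tip is at (397,149), as predicted, and the wrist view shows it on the free -x side of the saddle. I'll lower it.

apply_moves([
  [[1,-0.02,0,0.3,0],[1,0,0,0.4,0],[1,0,0,0.5,0],[1,0,0,0.5,0],[1,0,0,0.5,0],[1,0,0,0.3,0],[1,0,0,0.17,0],[1,0,0,0,0],[1,0,0,0,0]],
])

```text
t: 12.9
tool_pos: [0.5503, -0.2446, 0.1548]
orientation: [0.782, 0.623, 0.0, 0.001]
force: [0.8, -0.5, -0.8]
width: 0.0167
```

```bash
python3 - <<'E'
from h import *
np.set_printoptions(precision=4,suppress=True)
plan([[*A(-.019,.092),.153]],-12.9)
c=snap('side'); t=snap('top'); snap('wrist','w5.png')
p=ctrl.get_state()['tool_pos']
print(proj(c,[p+[0,0,-.0893],p+[0,0,-.0193],[*A(-.015,.092),.092]]))
a=cv2.resize(c['color'][110:230,300:460],None,fx=5,fy=5)
cv2.imwrite('pics/s4c.png',a)
E
```

```text
pos [ 0.5503 -0.2446  0.1548] tooly deg -12.8655127207425 tilt 0.0754370086579043 F [ 0.8374 -0.4991 -0.791 ] w 0.01668359573666265 t 12.9 q [ 0.9815  0.6107 -0.8346  1.7349  0.5188  1.0301 -0.2633]
turn 0.0344872792574904
units [0.0208 0.5512 0.0467]
[[393.9139 189.5836]
 [395.6712 162.4874]
 [385.8951 175.7226]]
```

View pics/s4c.png

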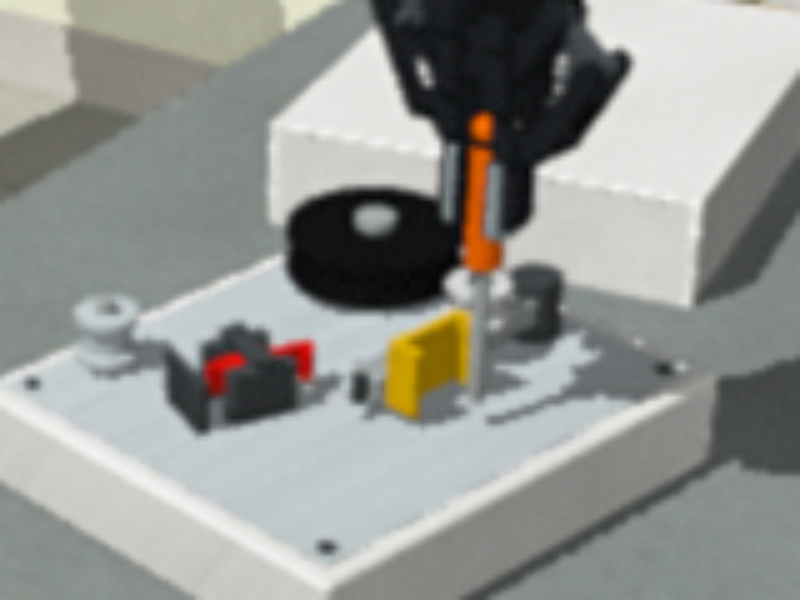

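View pics/w5.png

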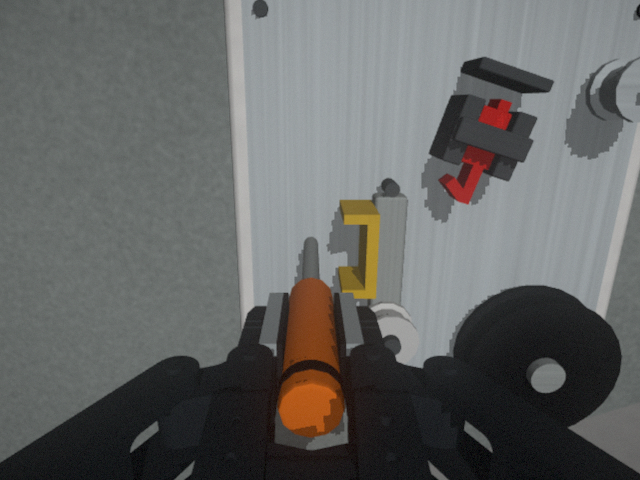

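```bash
python3 - <<'E'
from h import *
np.set_printoptions(precision=4,suppress=True)
c=snap('wrist'); st=ctrl.get_state(); p=st['tool_pos']
W=lambda x,y,z:[*A(x,y),z]
# predicted: near wall outer corners at top, key tip
print('pred walls',proj(c,[W(-.027,.110,.092),W(-.027,.074,.092),W(-.015,.110,.092),W(-.015,.074,.092)]))
print('pred tip',proj(c,p+[0,0,-.0893]))
def arm(q):
    a=DTH; r=np.array([[np.cos(a),np.sin(a)],[-np.sin(a),np.cos(a)]])@(q[:2]-DC); return r-[-.03,-.1]
for u,v,z in((340,201,.092),(378,201,.092),(339,289,.092),(371,297,.092),(311,240,.0655)): print(u,v,arm(onz(c,u,v,z)))
print('tcp arm',arm(p), st['t'])
cv2.imwrite('pics/w5c.png',cv2.resize(c['color'][170:320,280:440],None,fx=5,fy=5,interpolation=2)[:600,:800])
E
```

```text
pred walls [[339.8073 223.4821]
 [338.3363 288.8936]
 [363.6125 223.5092]
 [361.0041 288.9166]]
pred tip [[311.331  242.3844]]
340 201 [-0.0272  0.1216]
378 201 [-0.0083  0.1216]
339 289 [-0.0266  0.0739]
371 297 [-0.0095  0.0693]
311 240 [-0.0415  0.0925]
tcp arm [-0.0413  0.091 ] 13.1
```

View pics/w5c.png

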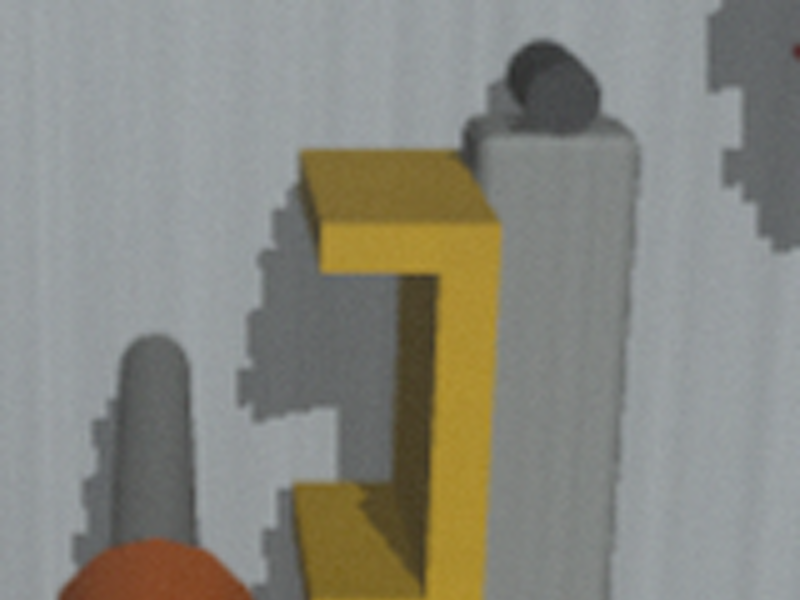

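The fit agrees: the blade is 22 mm off the face and centred between the side walls, with the predicted wall corners within about 1 px of what I see. I'll approach to contact.

apply_moves([
  [[1,0.02,0.1,0,0],[1,0,0.1,0,0],[1,0,0.1,0,0],[1,0,0.1,0,0],[1,0,0.08,0,0],[1,0,0.06,0,0],[1,0,0,0,0],[1,0,0,0,0]],
])

```text
t: 14.1
tool_pos: [0.5708, -0.2485, 0.1541]
orientation: [0.782, 0.623, -0.0, -0.0]
force: [-0.2, -0.3, -0.2]
width: 0.0165
```

```bash
python3 - <<'E'
from h import *
np.set_printoptions(precision=4,suppress=True)
plan([[*A(-.019,.092),.153]],-12.9)
snap('wrist','w6.png')
E
```

```text
pos [ 0.5708 -0.2485  0.1541] tooly deg -12.86545094057537 tilt 0.011816291502978069 F [-0.2382 -0.2751 -0.1573] w 0.016483532513686526 t 14.1 q [ 0.95    0.6437 -0.8222  1.6813  0.5302  1.0541 -0.2674]
turn 0.034549059424620054
units [0.0007 0.0296 0.0268]
```

View pics/w6.png

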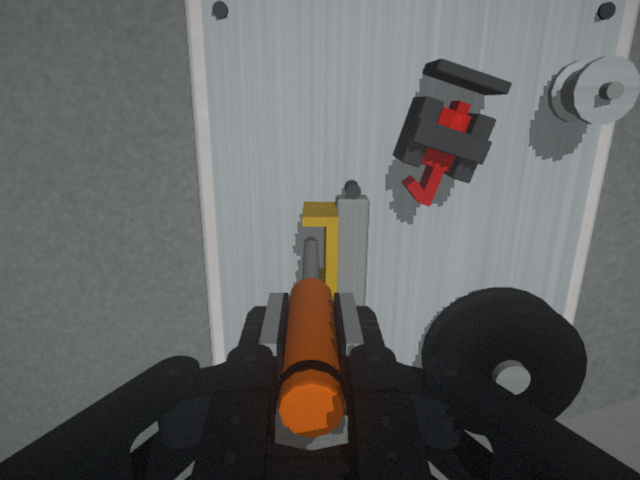

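The blade is between the walls, just short of the face. Now the slow arc around the pivot, first part.

apply_moves([
  [[1,0,0.04,0,0],[1,0,0.02,0,0],[1,0.014,0.07,0,1.7],[1,0.014,0.07,0,1.7],[1,0.014,0.07,0,1.7],[1,0.014,0.07,0,1.7],[1,0.014,0.07,0,1.7],[1,0,0,0,0],[1,0,0,0,0]],
])

```text
t: 15.28
tool_pos: [0.5873, -0.2503, 0.154]
orientation: [0.826, 0.564, -0.0, -0.0]
force: [-2.7, -0.6, -0.3]
width: 0.0165
```

```bash
python3 - <<'E'
from h import *
np.set_printoptions(precision=4,suppress=True)
plan([[*A(-.019,.092,.15),.153]],-12.9-np.degrees(.15))
snap('wrist','w7.png')
E
```

```text
pos [ 0.5873 -0.2503  0.154 ] tooly deg -21.35244622070058 tilt 0.015908969060639776 F [-2.6859 -0.5824 -0.321 ] w 0.01654289776099285 t 15.275 q [ 0.9049  0.6559 -0.7811  1.6398  0.5138  1.0628 -0.4019]
turn 0.14192070626177156
units [-0.0081 -0.0338  0.0248]
```

View pics/w7.png

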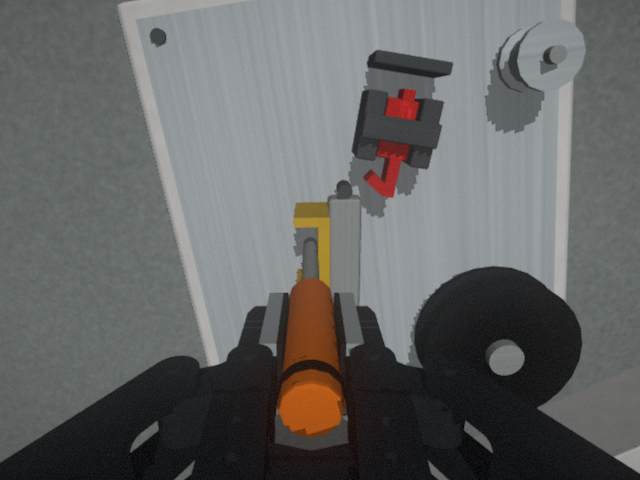

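Contact force is 2.7 N, as expected, and the arm moves with the key. I'll continue over the pawl.

apply_moves([
  [[1,0.014,0.07,0,1.7],[1,0.014,0.07,0,1.7],[1,0.014,0.07,0,1.7],[1,0.014,0.07,0,1.7],[1,0.014,0.07,0,1.7],[1,0.014,0.07,0,1.7],[1,0.014,0.07,0,1.7],[1,0,0,0,0]],
])

```text
t: 16.32
tool_pos: [0.6061, -0.2551, 0.1538]
orientation: [0.88, 0.475, -0.001, -0.001]
force: [-5.6, 2.4, -0.0]
width: 0.0168
```

```bash
python3 - <<'E'
from h import *
np.set_printoptions(precision=4,suppress=True)
plan([[*A(-.019,.092,.36),.153],[*A(-.019,.092,.48),.153]],-12.9-np.degrees(.36))
snap('wrist','w8.png')
E
```

```text
pos [ 0.6061 -0.2551  0.1538] tooly deg -33.31799739028856 tilt 0.12084263044853905 F [-5.646   2.364  -0.0212] w 0.016838034972178475 t 16.325 q [ 0.8519  0.6707 -0.7257  1.5871  0.4881  1.0748 -0.5854]
turn 0.20848323442106675
units [-0.0248 -0.0185  0.0202]
units [0.0154 0.2602 0.0197]
```

View pics/w8.png

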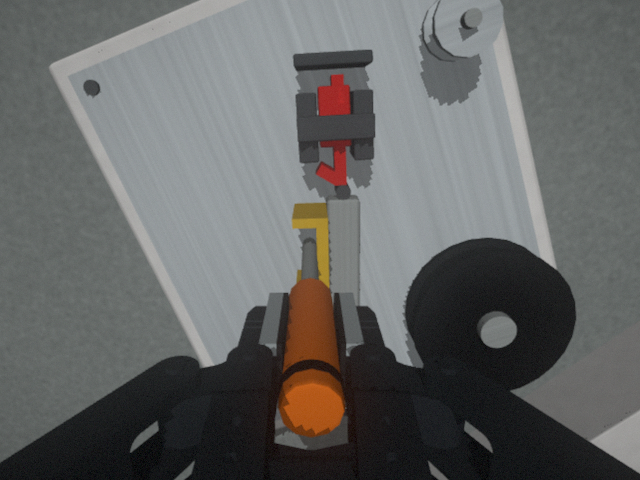

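apply_moves([
  [[1,0.014,0.07,0,1.7],[1,0.014,0.07,0,1.7],[1,0.014,0.07,0,1.7],[1,0.014,0.07,0,1.7],[1,0.014,0.07,0,1.7],[1,0,0,0,0],[1,0,0,0,0],[1,0,0,0,0],[1,0,0,0,0]],
])

```text
t: 17.5
tool_pos: [0.6195, -0.2615, 0.1539]
orientation: [0.913, 0.409, -0.0, -0.0]
force: [-4.5, 2.6, -4.5]
width: 0.0163
```

```bash
python3 - <<'E'
from h import *
np.set_printoptions(precision=4,suppress=True)
plan([[*A(-.019,.092,.5),.153]],-12.9-np.degrees(.5))
c=snap('wrist','w9.png'); t=snap('top')
cv2.imwrite('pics/w9c.png',cv2.resize(c['color'][20:320,220:620],None,fx=2,fy=2,interpolation=2))
# arm end pin predicted in wrist view for several angles (arm end at y=.125?, top ~ z .081)
for th in (.4,.45,.5,.55): print(th,proj(c,[[*A(0.009,.13,th),.074],[*A(-.009,.13,th),.074],[*A(0.009,.08,th),.074]]).round(1).tolist())
E
```

```text
pos [ 0.6195 -0.2615  0.1539] tooly deg -41.7548775941073 tilt 0.024479667177821022 F [-4.5258  2.5591 -4.4962] w 0.01631983633747217 t 17.5 q [ 0.82    0.6825 -0.6875  1.5482  0.4703  1.082  -0.7105]
turn -0.20698783756614603
units [-0.0413 -0.0552  0.0236]
0.4 [[337.0, 181.7], [303.2, 185.2], [344.5, 269.0]]
0.45 [[349.3, 181.6], [315.4, 183.4], [351.6, 269.2]]
0.5 [[361.6, 182.1], [327.6, 182.2], [358.7, 269.8]]
0.55 [[373.8, 183.2], [339.9, 181.7], [365.7, 270.7]]
```

View pics/w9c.png

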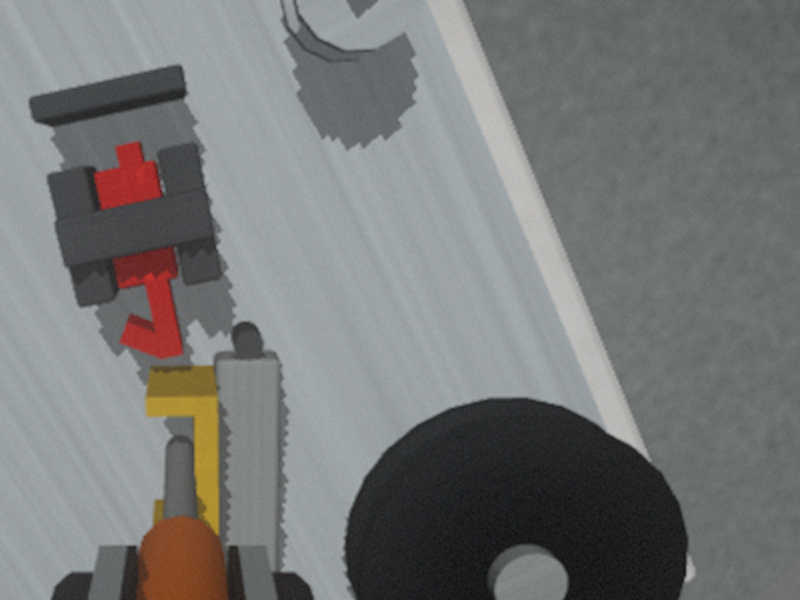

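The pin is clearly past the red nose, and the arm's end columns (327 and 360) match 0.50 rad. I'll hold briefly and recheck.

apply_moves([
  [[1,0,0,0,0],[1,0,0,0,0],[1,0,0,0,0],[1,0,0,0,0]],
])

```text
t: 18.1
tool_pos: [0.6197, -0.2616, 0.1541]
orientation: [0.913, 0.409, 0.0, -0.0]
force: [-3.3, 2.0, -3.5]
width: 0.0166
```

```bash
python3 - <<'E'
from h import *
np.set_printoptions(precision=4,suppress=True)
for i in range(3):
    s=snap('side','s9.png') ; st=ctrl.get_state(); print(st['force'],st['tool_pos'],st['width'],abs(st['dq']).max())
cv2.imwrite('pics/s9c.png',cv2.resize(s['color'][100:400,200:460],None,fx=2,fy=2))
E
```

```text
[-4.6261  2.2248 -3.89  ] [ 0.6196 -0.2616  0.1541] 0.016793889120454444 0.0024465239706432584
[-4.1586  2.8719 -2.2759] [ 0.6196 -0.2616  0.1541] 0.016607488866298207 0.002261473651724474
[-4.8057  3.2004 -3.1998] [ 0.6197 -0.2616  0.1541] 0.016513018102553536 0.0008533857405206602
```

View pics/s9c.png

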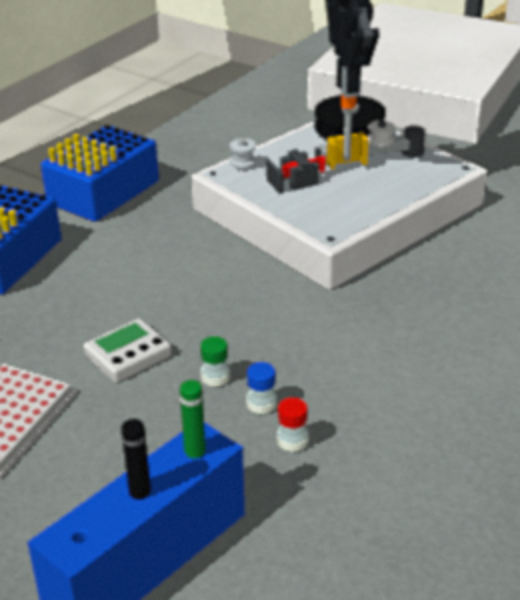

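The push is steady at about 5 N with nothing moving. The key is upright in the saddle, and the drivers, vials and timer are undisturbed. Handing in.

```bash
python3 -c "
from plant import ctrl; print(ctrl.job_done())"
```

```text
the job is handed in; nothing more can be done
None
```

The job is handed in. The key is in the gripper, holding the tensioner arm past its click and about a centimetre beyond. I pulled the key straight up out of the block and lowered it beside the saddle. I then pushed the arm slowly round its pivot, over the pawl.

**Last checks:**
- **Tensioner angle:** about 0.50 rad from the wrist picture, and about 0.49 to 0.50 rad from the tool position. This is slightly more than the 0.47 rad I aimed for, but well under the 0.70 end stop. In the wrist picture the arm's end pin is clear of the red nose; the pawl's own travel I could only judge by eye.
- **Push:** about 4 to 6 N sideways, with the arm still. The highest push I read between moves was about 6 N.
- **Grip:** the finger opening held at 16.3 to 16.8 mm on the 18 mm handle.
- **Other things:** the drivers, vials and timer look undisturbed in the last side picture. The microplate is only partly in the crop I viewed, and I did not re-measure any positions.
- **Unexplained reading:** the vertical force at the end was about -2 to -4.5 N. I put it down to friction or sensor drift, since the blade tip is about 15 mm above the deck.

It took about 18 s of the 45 s allowed.

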